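# Slide a lapping plate under the comparator bridge

### The arm

A 6-joint arm with a two-finger parallel gripper is mounted at the origin on a cart in front of the work surface, level with it; the furniture and walls round the work are solid. World frame = base frame: x ahead of the robot, y to its left, z up, the work surface at z = 0. Lengths are in m, angles in rad, forces in N, time in s.
With the tool pointing down it reaches from about 0.35 to 0.975 m from the base axis. Payload 4.9 kg.
Tool frame: the origin (TCP) lies on the centre line of the jaws, within the pads' length; the fingertips stand 8 mm ahead of it and the grasp point (between the pads) lies 11 mm behind it; z points along the fingers, y is the line along which they close (so a half turn about z gives the same grasp; the last joint's range is limited). The gripper opens to 85 mm and grips with 20 to 120 N. Pads are 22 mm wide; open, the fingers measure 114 mm over their backs; the gripper's body (76 mm by 85 mm) begins 54 mm behind the grasp point. The pads swing forward as they close: fully open they stand 13 mm farther back than shut.
Start: joints at [-1.285, 0.053, 1.613, -0, 1.476, -0.119], TCP at [0.246, -0.574, 0.239] pointing down, gripper open.
Joint ranges: [-3.01, 3.01], [-1.01, 2.22], [0.06, 2.58], [-1.02, 4.17], [0.09, 2.62], [-3.14, 3.14]. Speed limits (rad/s): [2.57, 2.57, 3.14, 3.14, 3.14, 3.14].

### API

Orientations are given as a unit quaternion [x, y, z, w].
In Python, from bench import env gives the robot as it stands. The module is installed in compiled form; this text tells all that it offers.
- The arm moves only by the tool play_rows, never from a script. Its argument "targets" is a list of rows, each a list of 3 entries, a list of its own where there are three numbers: the opening, from 0 (shut) to 1 (fully open), then the shift along the tool's x, y, z in m, then the turn, a rotation vector about the tool's x, y, z in degrees. A call has 1 to 12 rows; each row is the pose to reach, as a shift and turn from the pose commanded when the call began, along the tool's axes at that moment; what a row does not reach only later rows make up. A row lasts 1/10 s, in which the tool goes at most 50 mm and 8.59 degrees, less where a joint would pass 70% of its speed; a pose out of reach is approached as far as the arm can. A call with a gripper value outside its range is refused whole. The fingers move at their own pace and stop on an object; the grip force is fixed at half the most. Time passes only in rows, so rows that repeat a pose let the fingers close. It gives the time, the measured TCP pose, the force, the opening and the grip force at its end, in the units of the state.
- env.state(): the state, without advancing time (a new reading comes with each control period).
- env.camera(name): name is "scene" or "top"; returns the picture (400x640x3 uint8, blue, green, red); there is no depth.
- env.camera_info(name): a dict with "fov_y" (degrees; the focal length in pixels is half the picture's height over the tangent of half this angle, whatever the lens; pixels are square), "cx", "cy" (the principal point, pixels), "T" (4x4, takes a point from camera to world coordinates). Camera axes: x right, y down, z forward; pixel columns grow to the right and rows downward; lengths in m; the calibration is good to about 2 mm. A picture is of the moment at which its call begins. camera_info takes no time and is no camera call.
- env.close_job(): hands the job in; it is judged then, once.
The state is a dict: "time": time; "joints": joint angles; "joint_vel": joint speeds; "joint_efforts": joint torques, N m; "tool_pos": TCP position; "orientation": TCP orientation; "force": force on the tool from outside, world axes, zero at the start; "torque": the same for the moment, N m; "gripper_width": opening from 0.0 (shut) to 1.0 (fully open); "gripper_force": force on a finger pad.
Only numpy, scipy, OpenCV 4.12 (cv2) and the standard library are available. Lean on these libraries where they do the work, as an engineer would, in place of code of your own. Each camera call takes 0.05 s, during which the arm holds its last target. There are 200 camera calls.

### The job

Check the thickness of the brown hardboard lapping plate that lies loose on the steel base of the thickness comparator: with the fingertips, push it flat along the base, lengthwise under the low blue bridge, so that it ends with its long edge flush against the long dark fence at the far side and its leading end up against the small end stop beyond the bridge, with the dial's plunger riding on it. Push without forcing, never pick the plate up or tip it, and do not knock the bridge, its dial or anything that stands around. Then take the hand away, so that the dial can be read with nothing touching the plate.

Things in the scene. Friction and masses are not known exactly. Their poses are not given: they have to be found in the camera images.
- comparator: thickness comparator, fixed: bright steel base 12 mm thick, in its own frame x -98 to 72 mm, y -65 to 245, with a blue bridge and dial. Origin on the bench (z = 0) right below the dial's plunger; x points from the robot's side to the fence, y from the bridge to the open loading end at the left, z up. Plate fully home: centre at x 0, y 25 mm, axes parallel, 80 mm of it still outside the bridge
- fence (a point): middle of the fence's inner foot line, on the base (comparator frame x 31, y 87.5, z 12 mm). The fence is a straight dark bar along y, inner face at x 31, 14 mm wide, 8 high over the base, from y -55 to 230
- stop (a point): middle of the end stop's face, at its foot on the base (comparator frame x 0, y -45, z 12 mm). The stop is a dark block 44 mm wide (x), 10 high over the base; its face looks to +y
- bridge: blue bridge with the dial, fixed on the comparator, same origin and axes. Spans x -70 to 65 mm, y -15 to 15; underside 11 mm over the base, top at z 45. 81 mm are free between its near foot (inner side x -50) and the fence. The dial on it, 57 mm across, faces -x, spans y -29 to 29 and reaches z 136 mm
- lapping_plate: brown hardboard lapping plate, 62 mm (own x) by 140 mm (own y) by 6 mm thick, square edges, about 0.35 kg, loose; origin at the centre of its underside. It starts flat on the base, on the loading side, wholly outside the bridge, its centre 12 to 32 mm short of its place at the fence, turned by up to 0.25 rad; ordinary sliding friction
- plunger (a joint): height of the dial's spring plunger, m: 0 = free (its domed steel contact, 9 mm radius, hangs 3.5 mm over the base), 0.0025 when it rides on the 6 mm plate; the plate's edge cams it up with about 1 to 2 N of push. The dial's red hand turns with it
- dropper: small white oil dropper bottle with a red tip, 31 mm across, 89 high, standing on the bench near the end-stop end of the comparator; a bystander; origin at the centre of its underside
- paste_tin: round white press-lid tin with a dark label on top, 70 mm across, 27 high, on the bench near the end-stop end of the comparator; a bystander; origin at the centre of its underside
- brush: small bench brush with a wooden handle, 181 mm long, 12 high, lying on the bench behind the fence; a bystander; origin at the centre of its underside
- red_box: small red parts case, 68 x 105 x 36 mm, on the bench at the right; a bystander; origin at the centre of its underside
- felt_cup_5: white pot with a black cap, 39 mm across, 66 high, at the left beyond the comparator; a bystander; origin at the centre of its underside
- felt_cup_2: white pot with a black cap, 39 mm across, 66 high, standing to the left of the comparator; a bystander; origin at the centre of its underside

How it is judged:
By the outcome, as a careful person would: the job done as asked, in the order asked, and still so for the second after the job is handed in, with the robot touching nothing.
It also fails if it takes over 48 s, if anything falls off the work surface, if the arm or the gripper's body presses on something with over 40 N, if the wrist force passes 120 N, or if a joint passes its speed limit or range.

## Working session

There is one attempt and no reset: what is moved stays moved. The work goes in short steps, Python scripts to look and compute and a tool call to move; the robot and the scene stay as the last step left them, time stands still between calls to the robot, and variables do not carry over. Pictures are saved under pics/ and viewed, at most 10 in all, crops included, and the job is handed in when it is done.

Besides the shell and the picture viewer there is one more tool, called after ">>>" in YAML: its name, and indented under it one key for each argument. play_rows: Moves the arm, as the interface text tells. Its arguments: {"type":"object","properties":{"targets":{"type":"array","items":{"type":"array"}}},"required":["targets"]}

```bash
mkdir -p pics
python3 - <<'E'
from bench import env
import cv2, numpy as np
for n in("scene","top"):
    im=env.camera(n); cv2.imwrite(f"pics/{n}0.png",im)
    i=env.camera_info(n); print(n,i["fov_y"],i["cx"],i["cy"],np.round(i["T"],4).tolist())
print(env.state())
E
```

```text
scene 43.133223051756886 323.88271743239153 200.5606597116615 [[0.6855, -0.4392, 0.5807, -0.3627], [-0.7278, -0.3907, 0.5637, -0.9395], [-0.0207, -0.809, -0.5874, 0.9758], [0.0, 0.0, 0.0, 1.0]]
top 52.38541991584228 309.41703867157185 207.54590973022735 [[-0.0285, -0.9907, 0.1331, 0.4021], [-0.9996, 0.0273, -0.0104, -0.0152], [0.0066, -0.1333, -0.9911, 1.2318], [0.0, 0.0, 0.0, 1.0]]
{'time': 0.1, 'joints': array([-1.28496641e+00,  5.33071398e-02,  1.61419078e+00, -1.87779693e-05,
        1.47600951e+00, -1.18979524e-01]), 'joint_vel': array([ 0.00033284, -0.00206378, -0.00457124,  0.00039754,  0.00235331,
       -0.00049866]), 'joint_efforts': array([ 3.62870624e-04, -3.94907355e+01, -3.71362710e+01, -1.45904269e-04,
        3.98869146e-03, -7.79135604e-06]), 'tool_pos': array([ 0.24599891, -0.57393558,  0.23815548]), 'orientation': array([ 9.79585371e-01,  2.01026327e-01, -8.90911189e-05, -9.53279223e-04]), 'force': array([ 0.68510036, -0.08037267,  0.07001276]), 'torque': array([0.0224127 , 0.00678404, 0.00247606]), 'gripper_force': 0.0, 'gripper_width': 0.9982465358348946}
```

View pics/scene0.png

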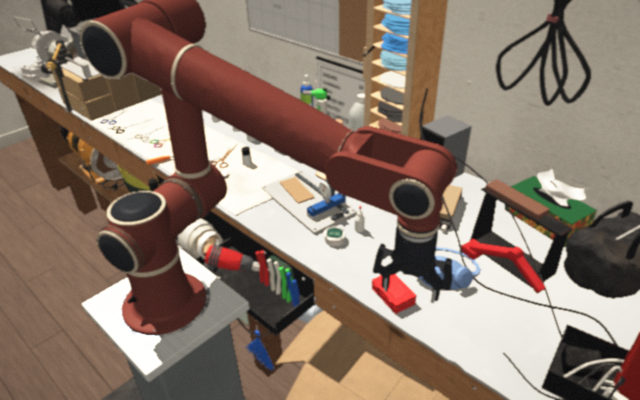

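View pics/top0.png

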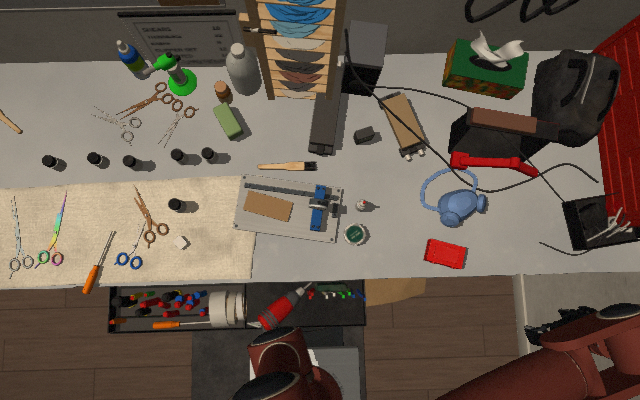

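The top view shows the comparator at about (288,208), with the plate at about (269,206) and the bridge at (319,207). The dropper is at (367,205), the tin at (356,235) and the brush at (287,166). Next I zoom in.

Run:
```python
import cv2
t=cv2.imread("pics/top0.png")[160:260,225:385]; s=cv2.imread("pics/scene0.png")[160:250,255:375]
cv2.imwrite("pics/tc.png",cv2.resize(t,None,fx=5,fy=5,interpolation=cv2.INTER_CUBIC))
cv2.imwrite("pics/sc.png",cv2.resize(s,None,fx=6,fy=6,interpolation=cv2.INTER_CUBIC))
```

```text
(no output)
```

View pics/tc.png

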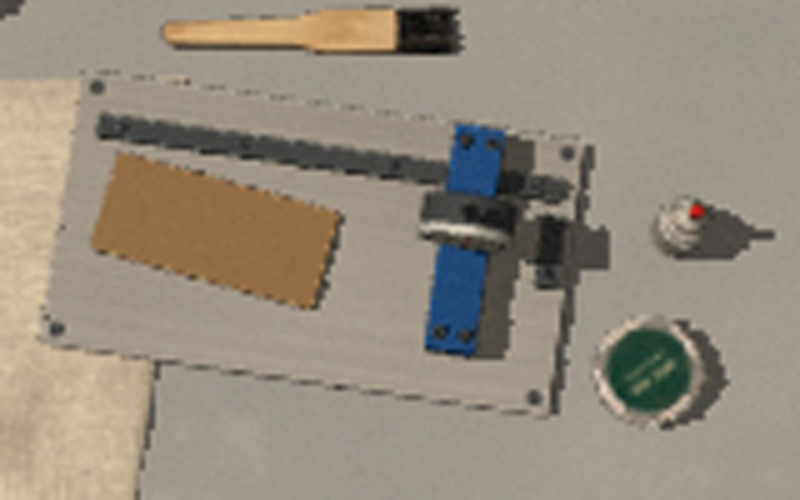

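View pics/sc.png

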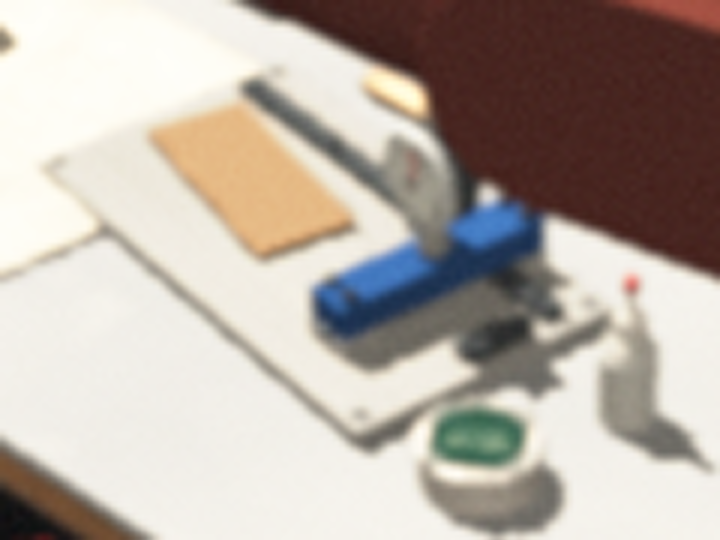

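The top crop shows base corners near (83,73), (583,138), (550,413) and (43,345). The plate corners are near (118,153), (341,212), (315,307) and (92,248). The scene crop shows the plate at (240,102), (355,222), (262,257) and (150,132), and the path under the bridge is clear.

```bash
cat > h.py <<'E'
import cv2, numpy as np
from scipy.spatial.transform import Rotation as R
from bench import env
def ray(n,uv):
    i=env.camera_info(n); f=200/np.tan(np.radians(i["fov_y"]/2)); T=np.array(i["T"])
    uv=np.atleast_2d(uv).astype(float)
    d=np.c_[(uv-[i["cx"],i["cy"]])/f,np.ones(len(uv))]@T[:3,:3].T
    return T[:3,3],d/np.linalg.norm(d,axis=1)[:,None]
def plane(n,uv,z):
    o,d=ray(n,uv); return o+d*((z-o[2])/d[:,2])[:,None]
def tri(a,b):
    (o1,d1),(o2,d2)=ray("top",a),ray("scene",b); out=[]
    for p,q in zip(d1,d2):
        s=np.linalg.lstsq(np.c_[p,-q],o2-o1,rcond=None)[0]; x,y=o1+s[0]*p,o2+s[1]*q
        out.append([*((x+y)/2),np.linalg.norm(x-y)])
    return np.array(out)
def plate(im,n,box,S=5):
    x0,y0,x1,y1=box; c=cv2.resize(im[y0:y1,x0:x1],None,fx=S,fy=S,interpolation=cv2.INTER_CUBIC)
    h=cv2.cvtColor(c,cv2.COLOR_BGR2HSV)
    m=cv2.inRange(h,(6,85,60),(22,255,255))
    k=max(cv2.findContours(m,cv2.RETR_EXTERNAL,cv2.CHAIN_APPROX_NONE)[0],key=cv2.contourArea)
    return k,(lambda p:(np.asarray(p)+.5)/S-.5+[x0,y0])
def fit(P,Q): # planar rigid P->Q
    p,q=P.mean(0),Q.mean(0); H=(P-p).T@(Q-q)
    a=np.arctan2(H[0,1]-H[1,0],H[0,0]+H[1,1]); r=np.array([[np.cos(a),-np.sin(a)],[np.sin(a),np.cos(a)]])
    return a,r,q-r@p
E
python3 - <<'E'
from h import *
np.set_printoptions(precision=4,suppress=True)
un=lambda p,S,o:(np.array(p)+.5)/S-.5+o
bt=un([[83,73],[583,138],[550,413],[43,345]],5,[225,160])
B=plane("top",bt,.012)[:,:2]; F=np.array([[.072,.245],[.072,-.065],[-.098,-.065],[-.098,.245]])
a,r,t=fit(F,B); print("comparator",a,t,"resid",(B-F@r.T-t))
loc=lambda w:(w-t)@r
t0=cv2.imread("pics/top0.png");k,f=plate(t0,"top",(235,180,300,225))
W=plane("top",f(k[:,0]),.018)[:,:2].astype(np.float32)
rect=cv2.minAreaRect(W*1000);print("plate rect",rect,"local centre",loc(np.array(rect[0])/1000))
C=cv2.boxPoints(rect)/1000;print(loc(C))
pt=un([[118,153],[341,212],[315,307],[92,248]],5,[225,160]); ps=un([[240,102],[355,222],[262,257],[150,132]],6,[255,160])
print("tri plate",tri(pt,ps)); print("tri base NR, NL",tri(bt[[2,3]],un([[360,435],[50,163]],6,[255,160])))
print("fence line local",loc(plane("top",un([[100,137],[440,184]],5,[225,160]),.012)[:,:2]))
print("stop top face local",loc(plane("top",un([[540,218],[536,270]],5,[225,160]),.022)[:,:2]))
print("bridge top loc",loc(plane("top",un([[455,125],[505,131],[475,356],[425,350]],5,[225,160]),.045)[:,:2]))
print("tin,drop,brush",loc(plane("top",un([[650,370],[665,230],[170,30],[460,30]],5,[225,160]),.02)[:,:2]))
# felt cups
print("cups",loc(plane("top",[[176,205],[208,154]],.066)[:,:2]))
E
```

```text
comparator -0.15832813507019583 [ 0.5656 -0.0527] resid [[-0.0009 -0.0004]
 [-0.0007  0.0015]
 [ 0.0006  0.001 ]
 [ 0.001  -0.0022]]
plate rect ((574.4979248046875, 97.96309661865234), (141.54295349121094, 63.24968719482422), 72.67671203613281) local centre [-0.015   0.1501]
[[-0.0564  0.0846]
 [ 0.0062  0.0756]
 [ 0.0265  0.2156]
 [-0.0361  0.2247]]
tri plate [[0.6237 0.1565 0.0139 0.0004]
 [0.583  0.0226 0.0142 0.0024]
 [0.5265 0.0389 0.0132 0.0004]
 [0.5664 0.172  0.0148 0.0011]]
tri base NR, NL [[ 0.459  -0.1004  0.0077  0.0011]
 [ 0.5115  0.201   0.0083  0.0071]]
fence line local [[0.0332 0.2282]
 [0.0315 0.0192]]
stop top face local [[ 0.0172 -0.0431]
 [-0.0144 -0.0446]]
bridge top loc [[ 0.0625  0.0147]
 [ 0.0628 -0.0152]
 [-0.0722 -0.0144]
 [-0.0725  0.0151]]
tin,drop,brush [[-0.0649 -0.1195]
 [ 0.0201 -0.1188]
 [ 0.103   0.1945]
 [ 0.1262  0.0193]]
cups [[-0.0538  0.407 ]
 [ 0.1078  0.34  ]]
```

```bash
cat >> h.py <<'E'
A=-0.1583; RC=np.array([[np.cos(A),-np.sin(A)],[np.sin(A),np.cos(A)]]); TC=np.array([.5656,-.0527])
def loc(w): return (np.asarray(w)-TC)@RC
def go(x,y,z,yaw=A):
    "shift (mm) and turn (deg), tool axes, to comparator-frame x,y (m), TCP height z, tool y along angle yaw"
    s=env.state(); o=R.from_quat(s["orientation"]); w=np.r_[RC@[x,y]+TC,z]
    g=R.from_matrix(np.c_[[np.sin(-yaw)*-1*-1*-1,np.cos(yaw),0],[np.cos(yaw),np.sin(yaw),0],[0,0,-1]]) if 0 else \
      R.from_matrix(np.column_stack([np.cross([np.cos(yaw),np.sin(yaw),0],[0,0,-1]),[np.cos(yaw),np.sin(yaw),0],[0,0,-1]]))
    print("t",round(s["time"],2),"loc now",np.round(np.r_[loc(s["tool_pos"][:2]),s["tool_pos"][2]]*1000,1),"shift mm",np.round(o.inv().apply(w-s["tool_pos"])*1000,1),
      "turn",np.round((o.inv()*g).as_rotvec(degrees=True),2),"F",np.round(s["force"],1),"w",round(s["gripper_width"],3),"world",np.round(w,3))
E
sed -i '/g=R.from_matrix(np.c_/d; s/^      R.from_matrix(np.column/    g=R.from_matrix(np.column/' h.py
python3 -c "
from h import *
go(-.1,.125,.2)"
```

```text
t 0.1 loc now [-233.4 -565.1  238.2] shift mm [ 481.2 -512.2   39.2] turn [ -0.09  -0.07 -57.74] F [ 0.7 -0.1  0.1] w 0.998 world [0.487 0.087 0.2  ]
```

>>> play_rows:
  targets:
    - [0.25, [0.04, -0.043, 0.003], [0, 0, -5]]
    - [0.25, [0.08, -0.085, 0.006], [0, 0, -10]]
    - [0.25, [0.112, -0.12, 0.009], [0, 0, -15]]
    - [0.25, [0.144, -0.154, 0.012], [0, 0, -20]]
    - [0.25, [0.176, -0.188, 0.015], [0, 0, -25]]
    - [0.25, [0.208, -0.222, 0.018], [0, 0, -30]]
    - [0.25, [0.24, -0.256, 0.02], [0, 0, -34]]
    - [0.25, [0.272, -0.29, 0.022], [0, 0, -38]]
    - [0.25, [0.304, -0.324, 0.025], [0, 0, -42]]
    - [0.25, [0.336, -0.358, 0.028], [0, 0, -46]]
    - [0.25, [0.368, -0.392, 0.03], [0, 0, -50]]
    - [0.25, [0.4, -0.426, 0.032], [0, 0, -54]]

```text
time: 1.3
tool_pos: [0.446, -0.0234, 0.2069]
orientation: [0.781, 0.625, -0.0, 0.0]
force: [0.4, -0.0, -0.7]
gripper_width: 0.251
gripper_force: 0.0
```

```bash
python3 -c "
from h import *
go(-.1,.125,.06)"
```

```text
t 1.3 loc now [-122.7   10.1  206.9] shift mm [116.1  15.5 146.9] turn [ 0.01  0.01 -3.57] F [ 0.4 -0.  -0.7] w 0.251 world [0.487 0.087 0.06 ]
```

>>> play_rows:
  targets:
    - [0.25, [0.04, 0.005, 0.02], [0, 0, -1.5]]
    - [0.25, [0.08, 0.01, 0.04], [0, 0, -3]]
    - [0.25, [0.116, 0.0155, 0.06], [0, 0, -3.57]]
    - [0.25, [0.116, 0.0155, 0.1], [0, 0, -3.57]]
    - [0.25, [0.116, 0.0155, 0.147], [0, 0, -3.57]]
    - [0.25, [0.116, 0.0155, 0.147], [0, 0, -3.57]]
    - [0.25, [0.116, 0.0155, 0.147], [0, 0, -3.57]]

```text
time: 2.0
tool_pos: [0.486, 0.0843, 0.0599]
orientation: [0.762, 0.648, -0.001, -0.001]
force: [-0.1, 0.4, 0.1]
gripper_width: 0.252
gripper_force: 0.0
```

```bash
python3 -c "
from h import *
go(-.1,.125,.0225)
cv2.imwrite('pics/s2.png',cv2.resize(env.camera('scene')[140:240,240:400],None,fx=5,fy=5,interpolation=2))"
```

```text
t 2.0 loc now [-100.2  122.7   59.9] shift mm [ 2.3  0.3 37.4] turn [-0.15  0.03 -0.17] F [-0.1  0.4  0.1] w 0.252 world [0.487 0.087 0.022]
```

View pics/s2.png

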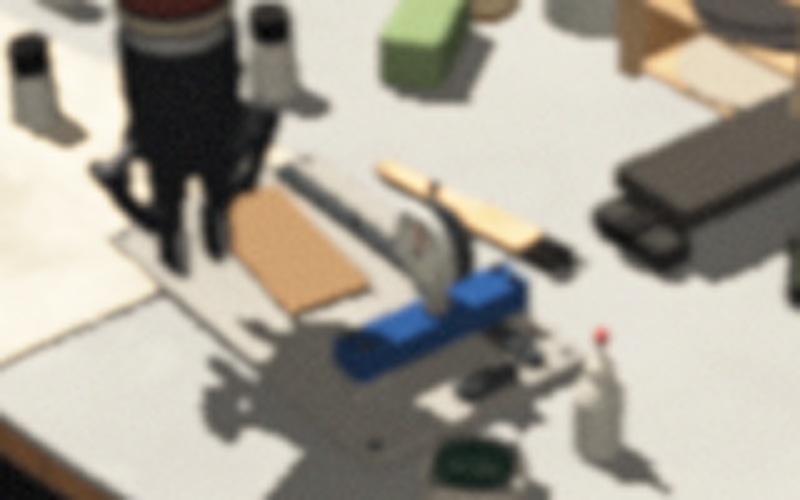

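The picture shows the two fingertips at about (175,265) and (215,250), just to the near side of the plate and clear of it. Now I lower them gently to find the base.

>>> play_rows:
  targets:
    - [0.25, [0.002, 0, 0.015], [0, 0, 0]]
    - [0.25, [0.002, 0, 0.03], [0, 0, 0]]
    - [0.25, [0.002, 0, 0.034], [0, 0, 0]]
    - [0.25, [0.002, 0, 0.036], [0, 0, 0]]
    - [0.25, [0.002, 0, 0.037], [0, 0, 0]]
    - [0.25, [0.002, 0, 0.0375], [0, 0, 0]]
    - [0.25, [0.002, 0, 0.0375], [0, 0, 0]]

```text
time: 2.75
tool_pos: [0.4877, 0.0863, 0.0236]
orientation: [0.762, 0.648, 0.001, 0.0]
force: [0.3, 0.5, -0.9]
gripper_width: 0.249
gripper_force: 0.0
```

Still free, so I go down in 1 mm calls.

>>> play_rows:
  targets:
    - [0.25, [0, 0, 0.001], [0, 0, 0]]
    - [0.25, [0, 0, 0.0015], [0, 0, 0]]
    - [0.25, [0, 0, 0.0015], [0, 0, 0]]

```text
time: 3.05
tool_pos: [0.4871, 0.0863, 0.0212]
orientation: [0.762, 0.648, -0.0, -0.0]
force: [0.7, -0.3, -0.4]
gripper_width: 0.25
gripper_force: 0.0
```

>>> play_rows:
  targets:
    - [0.25, [0, 0, 0.0005], [0, 0, 0]]
    - [0.25, [0, 0, 0.001], [0, 0, 0]]
    - [0.25, [0, 0, 0.001], [0, 0, 0]]

```text
time: 3.35
tool_pos: [0.4871, 0.0863, 0.0202]
orientation: [0.762, 0.648, -0.0, -0.0]
force: [-0.5, 0.1, 0.6]
gripper_width: 0.251
gripper_force: 0.0
```

>>> play_rows:
  targets:
    - [0.25, [0, 0, 0.0005], [0, 0, 0]]
    - [0.25, [0, 0, 0.001], [0, 0, 0]]
    - [0.25, [0, 0, 0.001], [0, 0, 0]]

```text
time: 3.65
tool_pos: [0.4873, 0.0863, 0.0201]
orientation: [0.762, 0.648, -0.0, -0.0]
force: [-4.6, -0.1, 7.3]
gripper_width: 0.251
gripper_force: 3.2
```

>>> play_rows:
  targets:
    - [0.25, [0, 0, 0.0005], [0, 0, 0]]
    - [0.25, [0, 0, 0.001], [0, 0, 0]]
    - [0.25, [0, 0, 0.001], [0, 0, 0]]

```text
time: 3.95
tool_pos: [0.4874, 0.0863, 0.02]
orientation: [0.762, 0.648, -0.001, -0.0]
force: [-7.2, 0.0, 12.9]
gripper_width: 0.25
gripper_force: 6.5
```

>>> play_rows:
  targets:
    - [0.25, [0, 0, -0.0025], [0, 0, 0]]
    - [0.25, [0, 0, -0.0035], [0, 0, 0]]
    - [0.25, [0, 0, -0.0035], [0, 0, 0]]

```text
time: 4.25
tool_pos: [0.4872, 0.0863, 0.0218]
orientation: [0.762, 0.648, 0.0, 0.0]
force: [-0.1, -0.4, 0.2]
gripper_width: 0.25
gripper_force: 0.0
```

```bash
python3 -c "
from h import *
go(-.0745,.125,.0218)"
```

```text
t 4.25 loc now [-99.3 124.9  21.8] shift mm [ 0.2 24.8 -0. ] turn [ 0.02 -0.   -0.17] F [-0.1 -0.4  0.2] w 0.25 world [0.512 0.082 0.022]
```

>>> play_rows:
  targets:
    - [0.25, [0, 0.006, 0], [0, 0, -0.17]]
    - [0.25, [0, 0.012, 0], [0, 0, -0.17]]
    - [0.25, [0, 0.018, 0], [0, 0, -0.17]]
    - [0.25, [0, 0.022, 0], [0, 0, -0.17]]
    - [0.25, [0, 0.025, 0], [0, 0, -0.17]]
    - [0.25, [0, 0.028, 0], [0, 0, -0.17]]
    - [0.25, [0, 0.031, 0], [0, 0, -0.17]]
    - [0.25, [0, 0.034, 0], [0, 0, -0.17]]
    - [0.25, [0, 0.036, 0], [0, 0, -0.17]]
    - [0.25, [0, 0.038, 0], [0, 0, -0.17]]
    - [0.25, [0, 0.038, 0], [0, 0, -0.17]]

```text
time: 5.35
tool_pos: [0.5249, 0.0802, 0.0217]
orientation: [0.761, 0.649, 0.0, 0.0]
force: [-0.6, -0.3, -0.0]
gripper_width: 0.246
gripper_force: 0.3
```

```bash
python3 -c "
from h import *
go(-.056,.125,.0218)
t=env.camera('top')
cv2.imwrite('pics/t3.png',cv2.resize(t[160:260,225:385],None,fx=5,fy=5,interpolation=2))"
```

```text
t 5.35 loc now [-61.1 124.8  21.7] shift mm [ 0.2  5.1 -0.1] turn [ 0.02 -0.01 -0.  ] F [-0.6 -0.3 -0. ] w 0.246 world [0.53  0.08  0.022]
```

View pics/t3.png

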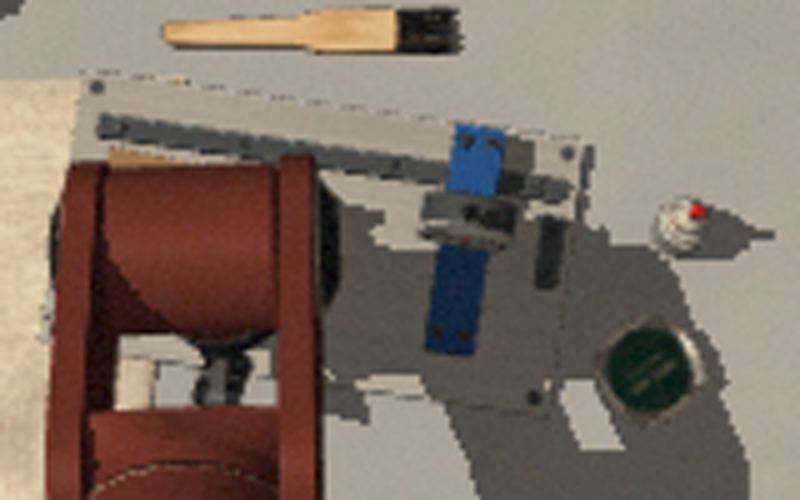

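The arm hides the plate here. Only its edge at (150,158) by the fence shows. I continue gently by force.

>>> play_rows:
  targets:
    - [0.25, [0, 0.0015, 0], [0, 0, 0]]
    - [0.25, [0, 0.003, 0], [0, 0, 0]]
    - [0.25, [0, 0.004, 0], [0, 0, 0]]
    - [0.25, [0, 0.004, 0], [0, 0, 0]]

```text
time: 5.8
tool_pos: [0.5289, 0.0795, 0.0218]
orientation: [0.761, 0.649, 0.0, 0.0]
force: [-0.9, -0.5, -0.6]
gripper_width: 0.247
gripper_force: 0.3
```

>>> play_rows:
  targets:
    - [0.25, [0, 0.0005, 0], [0, 0, 0]]
    - [0.25, [0, 0.001, 0], [0, 0, 0]]
    - [0.25, [0, 0.001, 0], [0, 0, 0]]

```text
time: 6.1
tool_pos: [0.5296, 0.0794, 0.0218]
orientation: [0.761, 0.649, -0.0, 0.0]
force: [-1.5, -0.2, -0.3]
gripper_width: 0.245
gripper_force: 0.6
```

>>> play_rows:
  targets:
    - [0.25, [0, 0.0005, 0], [0, 0, 0]]
    - [0.25, [0, 0.001, 0], [0, 0, 0]]
    - [0.25, [0, 0.001, 0], [0, 0, 0]]

```text
time: 6.4
tool_pos: [0.5307, 0.0792, 0.0218]
orientation: [0.761, 0.649, 0.0, 0.0]
force: [-0.7, 0.0, 0.3]
gripper_width: 0.251
gripper_force: 0.5
```

>>> play_rows:
  targets:
    - [0.25, [0, 0.0005, 0], [0, 0, 0]]
    - [0.25, [0, 0.001, 0], [0, 0, 0]]
    - [0.25, [0, 0.001, 0], [0, 0, 0]]

```text
time: 6.7
tool_pos: [0.5317, 0.0791, 0.0218]
orientation: [0.761, 0.649, 0.0, 0.0]
force: [-1.1, -0.7, -0.1]
gripper_width: 0.256
gripper_force: 0.5
```

>>> play_rows:
  targets:
    - [0.25, [0, 0.0005, 0], [0, 0, 0]]
    - [0.25, [0, 0.001, 0], [0, 0, 0]]
    - [0.25, [0, 0.001, 0], [0, 0, 0]]

```text
time: 7.0
tool_pos: [0.5327, 0.0789, 0.0218]
orientation: [0.761, 0.649, 0.0, 0.0]
force: [-1.4, -0.7, -1.2]
gripper_width: 0.248
gripper_force: 0.5
```

>>> play_rows:
  targets:
    - [0.25, [0, 0.0005, 0], [0, 0, 0]]
    - [0.25, [0, 0.001, 0], [0, 0, 0]]
    - [0.25, [0, 0.001, 0], [0, 0, 0]]

```text
time: 7.3
tool_pos: [0.5337, 0.0788, 0.0218]
orientation: [0.761, 0.649, 0.0, 0.0]
force: [-0.9, -0.3, -0.2]
gripper_width: 0.252
gripper_force: 0.7
```

>>> play_rows:
  targets:
    - [0.25, [0, 0.0005, 0], [0, 0, 0]]
    - [0.25, [0, 0.001, 0], [0, 0, 0]]
    - [0.25, [0, 0.001, 0], [0, 0, 0]]

```text
time: 7.6
tool_pos: [0.5347, 0.0786, 0.0218]
orientation: [0.761, 0.649, 0.0, 0.0]
force: [-1.5, -0.1, 0.6]
gripper_width: 0.251
gripper_force: 0.7
```

```bash
python3 -c "
from h import *
go(-.05,.125,.0218)
cv2.imwrite('pics/s4.png',cv2.resize(env.camera('scene')[150:230,255:375],None,fx=6,fy=6,interpolation=2))"
```

```text
t 7.6 loc now [-51.3 124.8  21.8] shift mm [ 0.2  1.3 -0. ] turn [ 0.01 -0.    0.  ] F [-1.5 -0.1  0.6] w 0.251 world [0.536 0.079 0.022]
```

View pics/s4.png

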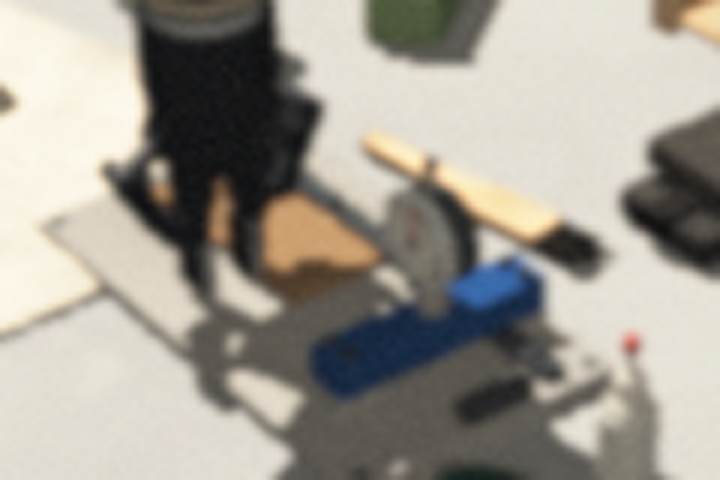

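The plate has turned. Its leading corners are near (385,252) and (290,300), almost at the fence. Force is still only sliding friction, so I continue.

>>> play_rows:
  targets:
    - [0.25, [0, 0.001, 0], [0, 0, 0]]
    - [0.25, [0, 0.002, 0], [0, 0, 0]]
    - [0.25, [0, 0.002, 0], [0, 0, 0]]

```text
time: 7.95
tool_pos: [0.5354, 0.0786, 0.0216]
orientation: [0.761, 0.649, -0.001, -0.001]
force: [-6.3, 0.5, 4.3]
gripper_width: 0.25
gripper_force: 3.2
```

>>> play_rows:
  targets:
    - [0.25, [0, 0.001, 0], [0, 0, 0]]
    - [0.25, [0, 0.0015, 0], [0, 0, 0]]
    - [0.25, [0, 0.0015, 0], [0, 0, 0]]

```text
time: 8.25
tool_pos: [0.5357, 0.0787, 0.0213]
orientation: [0.761, 0.649, -0.002, -0.002]
force: [-9.7, 1.3, 6.4]
gripper_width: 0.247
gripper_force: 5.0
```

Flush against the fence. I back off, raise and go behind the trailing end.

>>> play_rows:
  targets:
    - [0.25, [0, -0.012, 0], [0, 0, 0]]
    - [0.25, [0, -0.025, 0], [0, 0, 0]]
    - [0.25, [0, -0.025, -0.025], [0, 0, 0]]
    - [0.25, [0, -0.025, -0.05], [0, 0, 0]]
    - [0.25, [0.04, -0.01, -0.05], [0, 0, 0]]
    - [0.25, [0.08, 0.01, -0.05], [0, 0, 0]]
    - [0.25, [0.115, 0.03, -0.05], [0, 0, 0]]
    - [0.25, [0.13, 0.043, -0.05], [0, 0, 0]]
    - [0.25, [0.13, 0.043, -0.05], [0, 0, 0]]
    - [0.25, [0.13, 0.043, -0.05], [0, 0, 0]]

```text
time: 9.25
tool_pos: [0.6004, 0.1996, 0.0717]
orientation: [0.761, 0.649, -0.0, 0.0]
force: [-0.3, -0.5, -1.0]
gripper_width: 0.249
gripper_force: 0.0
```

```bash
python3 -c "
from h import *
go(-.005,.255,.022)
t=env.camera('top');s=env.camera('scene')
t=cv2.resize(t[170:250,225:345],None,fx=5,fy=5,interpolation=2);s=cv2.resize(s[150:210,255:375],None,fx=5,fy=5,interpolation=2)
cv2.imwrite('pics/c5.png',np.vstack([t[:300],s[:300]]))"
```

```text
t 9.25 loc now [ -5.4 254.6  71.7] shift mm [ 0.4  0.4 49.7] turn [-0.01  0.02  0.03] F [-0.3 -0.5 -1. ] w 0.249 world [0.601 0.2   0.022]
```

View pics/c5.png

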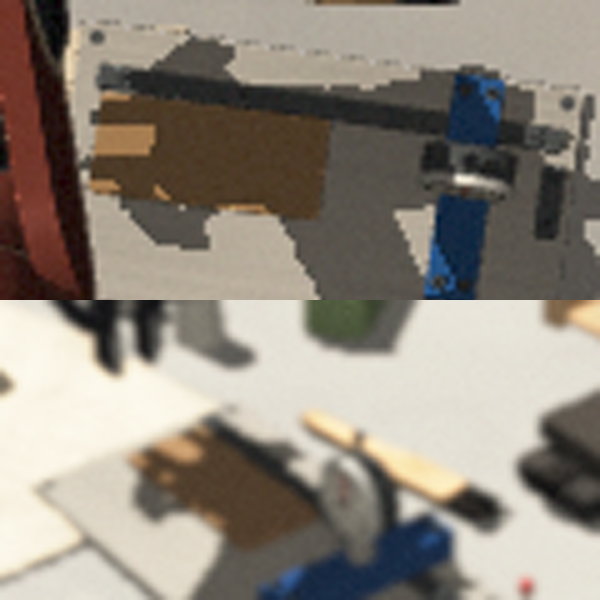

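The plate lies flush along the fence. In the top half its trailing end is at about x=95 and its leading end at about x=325. I lower the fingers behind it and push in stages.

>>> play_rows:
  targets:
    - [0.25, [0, 0, 0.025], [0, 0, 0]]
    - [0.25, [0, 0, 0.042], [0, 0, 0]]
    - [0.25, [0, 0, 0.0498], [0, 0, 0]]
    - [0.25, [0, 0, 0.0498], [0, 0, 0]]
    - [0.25, [-0.005, 0, 0.0498], [0, 0, 0]]
    - [0.25, [-0.01, 0, 0.0498], [0, 0, 0]]
    - [0.25, [-0.015, 0, 0.0498], [0, 0, 0]]
    - [0.25, [-0.019, 0, 0.0498], [0, 0, 0]]
    - [0.25, [-0.022, 0, 0.0498], [0, 0, 0]]
    - [0.25, [-0.025, 0, 0.0498], [0, 0, 0]]
    - [0.25, [-0.028, 0, 0.0498], [0, 0, 0]]
    - [0.25, [-0.031, 0, 0.0498], [0, 0, 0]]

```text
time: 10.55
tool_pos: [0.5964, 0.1692, 0.0225]
orientation: [0.761, 0.649, 0.001, 0.0]
force: [0.8, 2.5, 2.4]
gripper_width: 0.252
gripper_force: 1.4
```

>>> play_rows:
  targets:
    - [0.25, [-0.003, 0, 0], [0, 0, 0]]
    - [0.25, [-0.006, 0, 0], [0, 0, 0]]
    - [0.25, [-0.009, 0, 0], [0, 0, 0]]
    - [0.25, [-0.012, 0, 0], [0, 0, 0]]
    - [0.25, [-0.015, 0, 0], [0, 0, 0]]
    - [0.25, [-0.018, 0, 0], [0, 0, 0]]
    - [0.25, [-0.021, 0, 0], [0, 0, 0]]
    - [0.25, [-0.024, 0, 0], [0, 0, 0]]
    - [0.25, [-0.027, 0, 0], [0, 0, 0]]
    - [0.25, [-0.03, 0, 0], [0, 0, 0]]
    - [0.25, [-0.033, 0, 0], [0, 0, 0]]
    - [0.25, [-0.036, 0, 0], [0, 0, 0]]

```text
time: 11.75
tool_pos: [0.5903, 0.1333, 0.022]
orientation: [0.761, 0.649, -0.0, -0.0]
force: [1.6, 3.3, 2.5]
gripper_width: 0.248
gripper_force: 1.6
```

```bash
python3 -c "
from h import *
go(-.005,.106,.0218)
s=env.camera('scene')
cv2.imwrite('pics/s6.png',cv2.resize(s[150:240,255:375],None,fx=6,fy=6,interpolation=2))"
```

```text
t 11.75 loc now [ -4.9 187.5  22. ] shift mm [-81.5  -0.1   0.2] turn [-0.01  0.    0.  ] F [1.6 3.3 2.5] w 0.248 world [0.577 0.053 0.022]
```

View pics/s6.png

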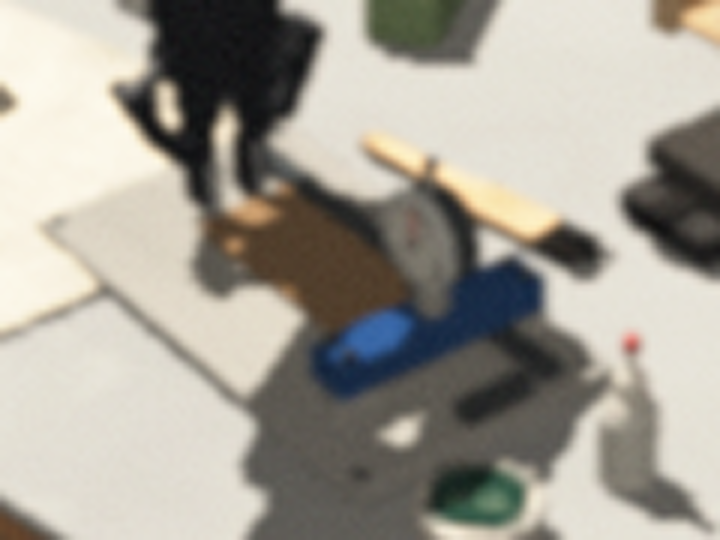

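The fingers are behind the trailing end at about (230,205). The plate is straight along the fence, with its leading end about to enter under the bridge at (400,300). I go on.

>>> play_rows:
  targets:
    - [0.25, [-0.003, 0, 0], [0, 0, 0]]
    - [0.25, [-0.006, 0, 0], [0, 0, 0]]
    - [0.25, [-0.009, 0, 0], [0, 0, 0]]
    - [0.25, [-0.012, 0, 0], [0, 0, 0]]
    - [0.25, [-0.015, 0, 0], [0, 0, 0]]
    - [0.25, [-0.018, 0, 0], [0, 0, 0]]
    - [0.25, [-0.021, 0, 0], [0, 0, 0]]
    - [0.25, [-0.024, 0, 0], [0, 0, 0]]
    - [0.25, [-0.026, 0, 0], [0, 0, 0]]
    - [0.25, [-0.028, 0, 0], [0, 0, 0]]
    - [0.25, [-0.03, 0, 0], [0, 0, 0]]
    - [0.25, [-0.032, 0, 0], [0, 0, 0]]

```text
time: 13.0
tool_pos: [0.5853, 0.1018, 0.0219]
orientation: [0.761, 0.649, 0.0, -0.0]
force: [1.1, 4.3, 0.8]
gripper_width: 0.248
gripper_force: 2.1
```

>>> play_rows:
  targets:
    - [0.25, [-0.002, 0.0001, 0], [0, 0, 0]]
    - [0.25, [-0.004, 0.0002, 0], [0, 0, 0]]
    - [0.25, [-0.006, 0.0003, 0], [0, 0, 0]]
    - [0.25, [-0.008, 0.0004, 0], [0, 0, 0]]
    - [0.25, [-0.01, 0.0005, 0], [0, 0, 0]]
    - [0.25, [-0.012, 0.0006, 0], [0, 0, 0]]
    - [0.25, [-0.014, 0.0007, 0], [0, 0, 0]]
    - [0.25, [-0.016, 0.0008, 0], [0, 0, 0]]
    - [0.25, [-0.018, 0.0009, 0], [0, 0, 0]]
    - [0.25, [-0.02, 0.001, 0], [0, 0, 0]]
    - [0.25, [-0.022, 0.001, 0], [0, 0, 0]]
    - [0.25, [-0.024, 0.001, 0], [0, 0, 0]]

```text
time: 14.2
tool_pos: [0.5825, 0.0779, 0.0219]
orientation: [0.761, 0.649, -0.0, -0.0]
force: [0.4, 4.1, -0.1]
gripper_width: 0.244
gripper_force: 1.9
```

```bash
python3 -c "
from h import *
go(-.004,.106,.0218)"
```

```text
t 14.2 loc now [ -3.9 131.6  21.9] shift mm [-25.6  -0.1   0.1] turn [-0.01  0.   -0.  ] F [ 0.4  4.1 -0.1] w 0.244 world [0.578 0.053 0.022]
```

>>> play_rows:
  targets:
    - [0.25, [-0.002, 0.0001, 0], [0, 0, 0]]
    - [0.25, [-0.004, 0.0002, 0], [0, 0, 0]]
    - [0.25, [-0.006, 0.0003, 0], [0, 0, 0]]
    - [0.25, [-0.008, 0.0004, 0], [0, 0, 0]]
    - [0.25, [-0.01, 0.0005, 0], [0, 0, 0]]
    - [0.25, [-0.012, 0.0006, 0], [0, 0, 0]]
    - [0.25, [-0.014, 0.0007, 0], [0, 0, 0]]
    - [0.25, [-0.016, 0.0008, 0], [0, 0, 0]]
    - [0.25, [-0.018, 0.0009, 0], [0, 0, 0]]
    - [0.25, [-0.02, 0.001, 0], [0, 0, 0]]
    - [0.25, [-0.02, 0.001, 0], [0, 0, 0]]

```text
time: 15.3
tool_pos: [0.58, 0.058, 0.0218]
orientation: [0.761, 0.649, -0.0, -0.0]
force: [-2.3, 3.4, -0.1]
gripper_width: 0.251
gripper_force: 1.9
```

>>> play_rows:
  targets:
    - [0.25, [-0.001, 0, 0], [0, 0, 0]]
    - [0.25, [-0.002, 0, 0], [0, 0, 0]]
    - [0.25, [-0.002, 0, 0], [0, 0, 0]]

```text
time: 15.6
tool_pos: [0.5797, 0.0563, 0.0219]
orientation: [0.761, 0.649, -0.0, -0.0]
force: [-1.9, 5.5, 1.3]
gripper_width: 0.247
gripper_force: 2.3
```

>>> play_rows:
  targets:
    - [0.25, [-0.001, 0, 0], [0, 0, 0]]
    - [0.25, [-0.0015, 0, 0], [0, 0, 0]]
    - [0.25, [-0.0015, 0, 0], [0, 0, 0]]

```text
time: 15.9
tool_pos: [0.5795, 0.0549, 0.0219]
orientation: [0.761, 0.649, -0.0, -0.001]
force: [-1.7, 4.6, 0.6]
gripper_width: 0.25
gripper_force: 2.5
```

>>> play_rows:
  targets:
    - [0.25, [-0.001, 0, 0], [0, 0, 0]]
    - [0.25, [-0.0015, 0, 0], [0, 0, 0]]
    - [0.25, [-0.0015, 0, 0], [0, 0, 0]]

```text
time: 16.2
tool_pos: [0.5792, 0.0535, 0.0219]
orientation: [0.761, 0.649, -0.0, -0.001]
force: [-1.8, 6.6, 0.8]
gripper_width: 0.25
gripper_force: 2.5
```

>>> play_rows:
  targets:
    - [0.25, [-0.001, 0, 0], [0, 0, 0]]
    - [0.25, [-0.0015, 0, 0], [0, 0, 0]]
    - [0.25, [-0.0015, 0, 0], [0, 0, 0]]

```text
time: 16.5
tool_pos: [0.579, 0.052, 0.0219]
orientation: [0.761, 0.649, -0.0, -0.001]
force: [-1.9, 5.5, -0.1]
gripper_width: 0.253
gripper_force: 2.6
```

>>> play_rows:
  targets:
    - [0.25, [-0.0005, 0, 0], [0, 0, 0]]
    - [0.25, [-0.001, 0, 0], [0, 0, 0]]
    - [0.25, [-0.001, 0, 0], [0, 0, 0]]

```text
time: 16.8
tool_pos: [0.5789, 0.0517, 0.0219]
orientation: [0.761, 0.649, 0.0, -0.001]
force: [-0.7, 7.2, 0.3]
gripper_width: 0.251
gripper_force: 3.7
```

>>> play_rows:
  targets:
    - [0.25, [-0.0005, 0, 0], [0, 0, 0]]
    - [0.25, [-0.001, 0, 0], [0, 0, 0]]
    - [0.25, [-0.001, 0, 0], [0, 0, 0]]

```text
time: 17.1
tool_pos: [0.5789, 0.0516, 0.0219]
orientation: [0.761, 0.649, 0.001, -0.001]
force: [-1.0, 10.3, -0.0]
gripper_width: 0.251
gripper_force: 5.2
```

```bash
python3 -c "
from h import *
go(-.09,.083,.0218)"
```

```text
t 17.1 loc now [ -3.3 105.   21.9] shift mm [-22.1 -86.7   0.1] turn [-0.05 -0.21 -0.03] F [-1.  10.3 -0. ] w 0.251 world [0.49  0.043 0.022]
```

Seated on the stop. Now I retreat, swing to the near side at the same height, and give a gentle square-up nudge on the exposed edge.

>>> play_rows:
  targets:
    - [0.25, [0.01, 0, 0], [0, 0, 0]]
    - [0.25, [0.023, 0, 0], [0, 0, 0]]
    - [0.25, [0.023, -0.03, 0], [0, 0, 0]]
    - [0.25, [0.023, -0.06, 0], [0, 0, 0]]
    - [0.25, [0.023, -0.087, 0], [0, 0, 0]]
    - [0.25, [0.023, -0.087, 0], [0, 0, 0]]
    - [0.25, [0, -0.087, 0], [0, 0, 0]]
    - [0.25, [-0.02, -0.087, 0], [0, 0, 0]]
    - [0.25, [-0.02, -0.087, 0], [0, 0, 0]]
    - [0.25, [-0.02, -0.072, 0], [0, 0, 0]]
    - [0.25, [-0.02, -0.06, 0], [0, 0, 0]]
    - [0.25, [-0.02, -0.06, 0], [0, 0, 0]]

```text
time: 18.3
tool_pos: [0.5191, 0.0394, 0.0228]
orientation: [0.761, 0.649, 0.001, 0.001]
force: [0.5, 0.0, -0.1]
gripper_width: 0.252
gripper_force: 0.0
```

```bash
python3 -c "
from h import *
go(-.0525,.083,.0218)"
```

```text
t 18.3 loc now [-60.5  83.6  22.8] shift mm [-0.6  8.   1. ] turn [0.13 0.   0.  ] F [ 0.5  0.  -0.1] w 0.252 world [0.527 0.038 0.022]
```

>>> play_rows:
  targets:
    - [0.25, [0, 0.002, 0.0005], [0, 0, 0]]
    - [0.25, [0, 0.004, 0.0005], [0, 0, 0]]
    - [0.25, [0, 0.006, 0.0005], [0, 0, 0]]
    - [0.25, [0, 0.008, 0.0005], [0, 0, 0]]
    - [0.25, [0, 0.009, 0.0005], [0, 0, 0]]
    - [0.25, [0, 0.009, 0.0005], [0, 0, 0]]

```text
time: 18.9
tool_pos: [0.5257, 0.038, 0.0216]
orientation: [0.761, 0.649, 0.0, 0.0]
force: [0.5, -1.5, 0.3]
gripper_width: 0.251
gripper_force: 0.0
```

>>> play_rows:
  targets:
    - [0.25, [0, 0.0005, 0], [0, 0, 0]]
    - [0.25, [0, 0.001, 0], [0, 0, 0]]
    - [0.25, [0, 0.001, 0], [0, 0, 0]]

```text
time: 19.2
tool_pos: [0.5266, 0.0379, 0.0215]
orientation: [0.761, 0.649, 0.0, 0.0]
force: [-0.1, -0.9, -0.0]
gripper_width: 0.251
gripper_force: 0.0
```

>>> play_rows:
  targets:
    - [0.25, [0, 0.0005, 0], [0, 0, 0]]
    - [0.25, [0, 0.001, 0], [0, 0, 0]]
    - [0.25, [0, 0.0015, 0], [0, 0, 0]]
    - [0.25, [0, 0.0015, 0], [0, 0, 0]]

```text
time: 19.6
tool_pos: [0.5281, 0.0376, 0.0215]
orientation: [0.761, 0.649, 0.0, 0.0]
force: [-0.8, -0.1, 0.3]
gripper_width: 0.251
gripper_force: 0.0
```

>>> play_rows:
  targets:
    - [0.25, [0, 0.0005, 0], [0, 0, 0]]
    - [0.25, [0, 0.001, 0], [0, 0, 0]]
    - [0.25, [0, 0.001, 0], [0, 0, 0]]

```text
time: 19.9
tool_pos: [0.5289, 0.0375, 0.0215]
orientation: [0.761, 0.649, -0.0, -0.0]
force: [-0.7, -0.1, 0.2]
gripper_width: 0.254
gripper_force: 0.3
```

>>> play_rows:
  targets:
    - [0.25, [0, 0.0005, 0], [0, 0, 0]]
    - [0.25, [0, 0.001, 0], [0, 0, 0]]
    - [0.25, [0, 0.001, 0], [0, 0, 0]]

```text
time: 20.2
tool_pos: [0.5291, 0.0375, 0.0212]
orientation: [0.761, 0.649, -0.001, -0.001]
force: [-5.5, 1.3, 2.7]
gripper_width: 0.251
gripper_force: 2.5
```

```bash
python3 -c "
from h import *
go(-.0505,.083,.0218)"
```

```text
t 20.2 loc now [-50.2  83.3  21.2] shift mm [-0.3 -0.3 -0.6] turn [-0.14  0.    0.01] F [-5.5  1.3  2.7] w 0.251 world [0.529 0.037 0.022]
```

Flush by force, at the same position as before. I back away and go clear for a look.

>>> play_rows:
  targets:
    - [0.25, [0, -0.01, 0], [0, 0, 0]]
    - [0.25, [0, -0.03, 0], [0, 0, 0]]
    - [0.25, [0, -0.05, 0], [0, 0, 0]]
    - [0.25, [0, -0.06, -0.04], [0, 0, 0]]
    - [0.25, [0, -0.06, -0.085], [0, 0, 0]]
    - [0.25, [0, -0.06, -0.13], [0, 0, 0]]
    - [0.25, [0, -0.06, -0.17], [0, 0, 0]]
    - [0.25, [-0.045, -0.06, -0.18], [0, 0, 0]]
    - [0.25, [-0.09, -0.06, -0.18], [0, 0, 0]]
    - [0.25, [-0.135, -0.06, -0.18], [0, 0, 0]]
    - [0.25, [-0.18, -0.06, -0.18], [0, 0, 0]]
    - [0.25, [-0.22, -0.06, -0.18], [0, 0, 0]]

```text
time: 21.4
tool_pos: [0.4356, -0.1725, 0.2019]
orientation: [0.761, 0.649, 0.0, 0.001]
force: [0.7, -0.3, 0.3]
gripper_width: 0.254
gripper_force: 0.0
```

>>> play_rows:
  targets:
    - [0.25, [-0.04, 0, 0], [0, 0, 0]]
    - [0.25, [-0.08, 0, 0], [0, 0, 0]]
    - [0.25, [-0.12, 0, 0], [0, 0, 0]]
    - [0.25, [-0.16, 0, 0], [0, 0, 0]]
    - [0.25, [-0.2, 0, 0], [0, 0, 0]]
    - [0.25, [-0.2, 0, 0], [0, 0, 0]]

```text
time: 22.0
tool_pos: [0.4035, -0.3718, 0.2017]
orientation: [0.762, 0.647, -0.001, 0.001]
force: [0.5, 0.6, 0.9]
gripper_width: 0.248
gripper_force: 0.0
```

```bash
python3 -c "
from h import *
np.set_printoptions(precision=4,suppress=True)
print(env.state()['force'])
t=env.camera('top');s=env.camera('scene')
k,f=plate(t,'top',(235,180,312,225)); W=plane('top',f(k[:,0]),.018)[:,:2].astype(np.float32)
r=cv2.minAreaRect(loc(W).astype(np.float32)*1000); print(r); print(cv2.boxPoints(r))
t=cv2.resize(t[165:245,245:365],None,fx=5,fy=5,interpolation=2);s=cv2.resize(s[170:208,285:365],None,fx=7.5,fy=5,interpolation=2)
cv2.imwrite('pics/c7.png',np.vstack([t,s[:190,:600]]))"
```

```text
[0.4804 0.5527 0.8732]
((-0.2491283416748047, 55.653297424316406), (80.82786560058594, 63.45288848876953), 89.52734375)
[[-32.3079  15.5025]
 [ 31.1428  14.979 ]
 [ 31.8096  95.8041]
 [-31.6411  96.3276]]
```

View pics/c7.png

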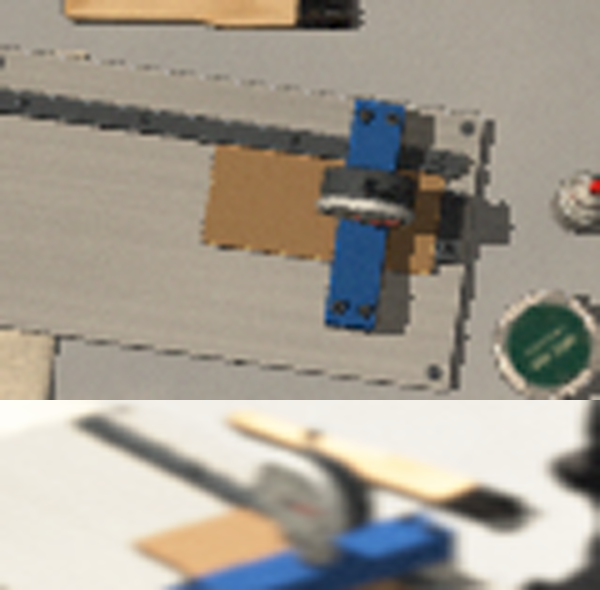

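The plate is home. Its edge lies along the fence and is parallel to it: 0.47° measured against 0.46° for the fence line in the same frame. Its trailing edge is at y ≈ 95 mm, and its leading end meets the stop at about (440,220). The dial's red hand has turned, and nothing else has moved.

```bash
python3 -c "
from bench import env
print(env.close_job())"
```

```text
the job is handed in; nothing more can be done
None
```

The lapping plate is home: flush along the fence and against the end stop, with its trailing edge at y ≈ 95 mm as specified and the plunger on it by position. The hand is clear, and I handed the job in after about 22 s.

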